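# Push the little butter crate up the display ramp and home behind its lip

### The job

Line the small wooden crate up with the foot of the wooden display ramp and push it up the ramp, without lifting it over, until its trailing edge drops behind the lip at the top and it lies flat on the seat. Then ease it on until it touches the stop bar at the far end, without ramming the bar, and leave it there against the bar with the butter still in it. Do not disturb the cheeses standing round about.

Things in the scene. Friction and masses are not known exactly. Their poses are not given: they have to be found in the camera images.
- crate: small open slatted crate of brown wood, 110 long (its x) x 68 wide (its y) x 50 mm high, walls and floor 6 mm, 12 mm square posts inside the corners; about 0.3 kg (0.24 to 0.4), loose on the deck in front of the ramp with +x roughly towards the ramp. Origin: centre of its underside; z up. Both ends are alike, its outside is smooth.
- brick: yellow butter piece 45 x 63 x 22 mm, under 0.1 kg, lying loose on the crate's floor, its long side along the crate. Origin: centre of its underside.
- rack: fixed wooden display ramp. Origin: middle of its foot edge, on the deck; x points up the ramp, z up. A plane 72 mm wide climbs from x = 0, z = 0 to x = 150, z = 38 mm (14 degrees); its crest runs on level as the lip to x = 156. Side rails, inner faces y = +-36 mm, 8 mm thick, stand 22 mm above the slope and to z = 56 mm along the seat. Wood on wood, friction about 0.6.
- mouth (a point): middle of the entrance at deck level, rack x = -44 mm: flared guides, 24 mm high, narrow from about 105 mm wide here to the 72 mm between the rails. Axes as the ramp's.
- lip (a point): middle of the lip's far upper edge, rack x = 156, z = 38 mm: the crate's trailing lower edge must drop behind it. Axes as the ramp's.
- seat (a point): near end of the level seat, rack x = 156, z = 28 mm, 180 mm long. A fixed wooden stop bar (14 mm thick, 40 mm high, a black clamp knob at each end, to z = 78 mm) spans the rails. Its near face is 117 to 157 mm beyond this point, so the crate has 7 to 47 mm to go once behind the lip: different each time, not measured; look or feel. Over 25 N from the crate is ramming.
- small_wheel: small pale cheese wheel 101 x 97 x 46 mm standing beyond the ramp; bystander, origin under its centre
- tall_block: cream-coloured cheese block 67 x 86 x 66 mm beyond the ramp; bystander, origin under its centre
- ball: yellow pear-shaped cheese 58 mm wide, 73 mm high, beyond the ramp; bystander, origin under its centre

How it is judged:
On the way:
1. the crate slides up the ramp, tilted with it and bearing on it (x of crate in the frame of rack between 0.04 and 0.155 m and angle between crate's own z axis and vertical above 0.15 rad and contact force between crate and rack above 1 N), for 0.2 s.
At the end, for the whole second after the job is handed in: the crate rests flat on the seat (within 0.04 rad and 3 mm), its trailing edge behind the lip and its front touching the stop bar or within 1.7 mm of it; the butter lies on the crate's floor; all at rest (x of crate in the frame of rack above 0.2095 m and angle between crate's own z axis and vertical below 0.04 rad and z of crate in the frame of rack between 0.025 and 0.031 m and horizontal distance between crate and stop_c0 below 0.0637 m and linear speed of crate below 0.01 m/s and horizontal distance between brick and crate below 0.03 m and z of brick in the frame of crate below 0.02 m).
It fails at once if the crate rams the stop bar (over 25 N) (contact force between crate and stop_c0 above 25 N).
It fails at once if the crate is lifted over (its underside centre more than 75 mm above the deck) (height (world z) of crate above 0.075 m).
It fails at once if a cheese standing beyond the ramp is moved by more than 20 mm (distance of any of small_wheel, tall_block, ball from where it was at the start of the episode above 0.02 m).
It also fails if it takes over 61 s, if anything falls off the work surface, if the arm or the gripper's body presses on something with over 40 N, if the wrist force passes 120 N, or if a joint passes its speed limit or range.

### The arm

A 7-joint arm with a two-finger parallel gripper is mounted at the origin on a cart in front of the work surface, level with it; the furniture and walls round the work are solid. World frame = base frame: x ahead of the robot, y to its left, z up, the work surface at z = 0. Lengths are in m, angles in rad, forces in N, time in s.
With the tool pointing down it reaches from about 0.35 to 0.9 m from the base axis. Payload 7.2 kg.
Tool frame: the origin (TCP) lies midway between the tips of the shut fingers; the grasp point (between the pads) lies 19 mm behind it; z points along the fingers, y is the line along which they close (so a half turn about z gives the same grasp; the last joint's range is limited). The gripper opens to 85 mm and grips with 20 to 120 N. Pads are 22 mm wide; open, the fingers measure 114 mm over their backs; the gripper's body (76 mm by 85 mm) begins 54 mm behind the grasp point. The pads swing forward as they close: fully open they stand 13 mm farther back than shut.
Start: joints at [1.187, 0.411, -0.013, 1.596, 0.006, 1.134, -0.082], TCP at [0.194, -0.594, 0.231] pointing down, gripper open.
Joint ranges: [-2.95, 2.95], [-0.29, 1.99], [-1.47, 1.44], [0.14, 2.54], [-1.03, 4.17], [0.13, 1.85], [-2.86, 2.86]. Speed limits (rad/s): [2.39, 2.39, 3.01, 3.01, 3.14, 3.14, 3.14].

### API

Orientations are given as a unit quaternion [x, y, z, w].
In Python, from rig import arm gives the robot as it stands.
- The arm moves only by the tool servo_tool, never from a script. Its argument "steps" is a list of rows, each an object of numbers: "tx", "ty", "tz": the shift along the tool's x, y, z in cm; "wx", "wy", "wz": the turn, a rotation vector about the tool's x, y, z in degrees. A call has 1 to 20 rows; each row shifts and turns the commanded pose from where the row before left it, along the tool's axes as they then stand; what a row does not reach is not made up. A row lasts 1/12 s, in which the tool goes at most 41.7 mm and 7.16 degrees, less where a joint would pass 70% of its speed; a pose out of reach is approached as far as the arm can. A call is refused whole if a number of a shift passes 4.17 or a number of a turn 7.16, either way. A call with a gripper value outside its range is refused whole. "hand" is the closure, from 0 (fully open) to 1 (shut), set as the call begins (left out, the last holds). The fingers move at their own pace and stop on an object; "squeeze" is the grip in N (left out, the last holds). Time passes only in rows, so rows that do not move let the fingers close. It gives the time, the measured TCP pose, the force, the opening and the grip force at its end, in the units of the state.
- arm.state(): the state, without advancing time (a new reading comes with each control period).
- arm.capture(name): name is "scene" or "top" or "wrist"; returns the picture (384x512x3 uint8, red, green, blue); there is no depth.
- arm.get_calibration(name): a dict with "K" (3x3 intrinsics, pixels), "rvec" (rotation vector, rad) and "tvec" (3), from world to camera coordinates, as OpenCV has them; the wrist camera has in their place "hand_eye" (4x4, takes a point from camera to tool coordinates, whose origin is the TCP and whose axes are the flange's). Camera axes: x right, y down, z forward; pixel columns grow to the right and rows downward; lengths in m; the calibration is good to about 2 mm. A picture is of the moment at which its call begins: read the wrist's pose just before it. get_calibration takes no time and is no camera call.
- arm.sign_off(): hands the job in; it is judged then, once.
The state is a dict: "time": time; "joint_pos": joint angles; "qd": joint speeds; "effort": joint torques, N m; "tcp_pos": TCP position; "eef_rot": TCP orientation; "contact_force": force on the tool from outside, world axes, zero at the start; "torque": the same for the moment, N m; "finger_gap": finger opening in m; "grasp_force": force on a finger pad.
Only numpy, scipy, OpenCV 4.12 (cv2) and the standard library are available. Lean on these libraries where they do the work, as an engineer would, in place of code of your own. Each camera call takes 0.05 s, during which the arm holds its last target. There are 200 camera calls.

## Working session

There is one attempt and no reset: what is moved stays moved. The work goes in short steps, Python scripts to look and compute and a tool call to move; the robot and the scene stay as the last step left them, time stands still between calls to the robot, and variables do not carry over. Pictures are saved under pics/ and viewed, at most 10 in all, crops included, and the job is handed in when it is done.

Besides the shell and the picture viewer there is one more tool, called after "Request:" as name(argument=value, ...), one argument or row to a line, values as JSON. servo_tool: Moves the arm, as the interface text tells. Its arguments: {"type":"object","properties":{"steps":{"type":"array"},"hand":{"type":"number"},"squeeze":{"type":"number"}},"required":["steps"]}

```bash
mkdir -p pics
python3 - <<'E'
from rig import arm
import cv2,numpy as np
np.set_printoptions(precision=4,suppress=True)
for n in("scene","top"):
    cv2.imwrite(f"pics/{n}0.png",cv2.resize(arm.capture(n)[:,:,::-1],(800,600),interpolation=cv2.INTER_CUBIC))
    c=arm.get_calibration(n);print(n,{k:np.array(v) for k,v in c.items()})
print(arm.get_calibration("wrist"));s=arm.state();print(s["time"],s["tcp_pos"],s["eef_rot"],s["contact_force"],s["finger_gap"])
E
```

```text
scene {'K': array([[399.0767,   0.    , 250.5101],
       [  0.    , 399.0767, 187.4   ],
       [  0.    ,   0.    ,   1.    ]]), 'rvec': array([ 0.7448, -2.2568,  1.4793]), 'tvec': array([0.501 , 0.1959, 0.5806])}
top {'K': array([[492.7314,   0.    , 250.8145],
       [  0.    , 492.7314, 191.1397],
       [  0.    ,   0.    ,   1.    ]]), 'rvec': array([ 2.1141, -2.1115,  0.2111]), 'tvec': array([0.0135, 0.6141, 0.8931])}
{'K': array([[324.5007,   0.    , 255.4152],
       [  0.    , 324.5007, 194.8173],
       [  0.    ,   0.    ,   1.    ]]), 'hand_eye': array([[ 0.001 , -0.9544, -0.2985,  0.0763],
       [ 1.    ,  0.0008,  0.0008,  0.0003],
       [-0.0005, -0.2985,  0.9544, -0.1425],
       [ 0.    ,  0.    ,  0.    ,  1.    ]])}
0.1 [ 0.1939 -0.5937  0.2305] [ 0.9876  0.1573 -0.0002 -0.0008] [-0.0599  0.1342 -0.9542] 0.08556153842181499
```

View pics/scene0.png

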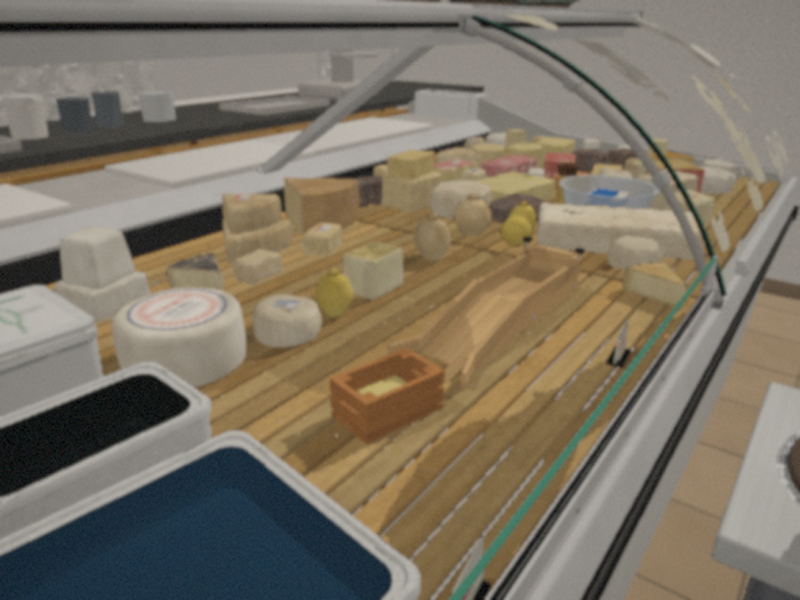

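View pics/top0.png

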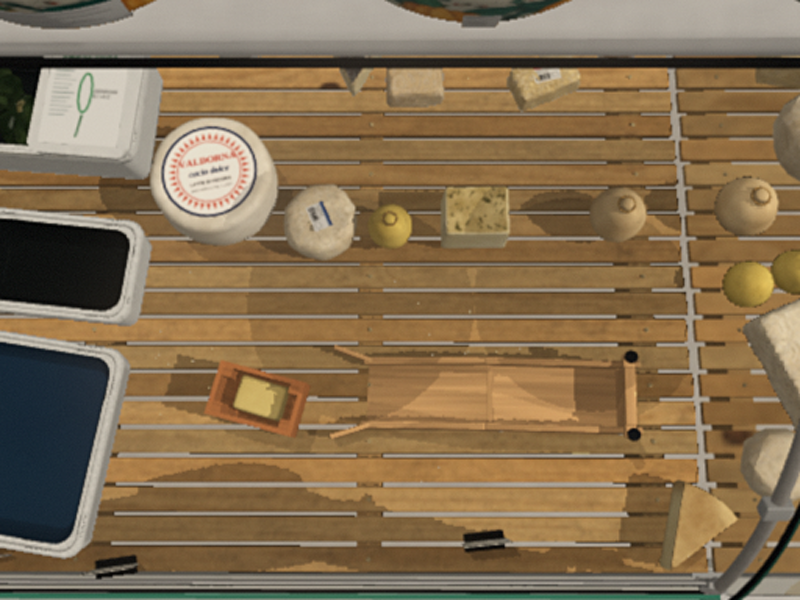

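The top view (800 px scale) shows the crate's rim corners at about (221,363), (309,379), (297,435) and (207,413). The ramp foot is at x≈368, the lip at x≈490, and the knobs at (631,357) and (634,434). I'll zoom in to measure these.

```bash
cat > h.py <<'E'
from rig import arm
import cv2,numpy as np
np.set_printoptions(precision=4,suppress=True)
def P(n,uv,z):
    c=arm.get_calibration(n);R=cv2.Rodrigues(np.array(c["rvec"],float))[0];t=np.array(c["tvec"])
    d=R.T@np.linalg.inv(c["K"])@np.array([uv[0],uv[1],1.]);o=-R.T@t
    return o+d*(z-o[2])/d[2]
def proj(n,p):
    c=arm.get_calibration(n)
    return cv2.projectPoints(np.array(p,float).reshape(-1,3),np.array(c["rvec"],float),np.array(c["tvec"],float),np.array(c["K"],float),None)[0].reshape(-1,2)
E
python3 - <<'E'
from h import *
f=1/1.5625
for n,u,v,z in [("c0",221,363,.05),("c1",309,379,.05),("c2",297,435,.05),("c3",207,413,.05),("k1",631,357,.078),("k2",634,434,.078),("lipmid",490,394,.038),("foot1",368,358,0.02),("foot2",368,423,.02),("cheesewheel",320,222,.046),("block",476,215,.066),("ball",390,225,.07)]:
    print(n,P("top",(u*f,v*f),z))
im=arm.capture("top")[:,:,::-1]
cv2.imwrite("pics/t1.png",cv2.resize(im[215:290,125:285],(800,375),interpolation=cv2.INTER_CUBIC))
cv2.imwrite("pics/t2.png",cv2.resize(im[215:290,260:420],(800,375),interpolation=cv2.INTER_CUBIC))
E
```

```text
c0 [0.5351 0.2257 0.05  ]
c1 [0.5155 0.1163 0.05  ]
c2 [0.4475 0.1293 0.05  ]
c3 [0.4738 0.24   0.05  ]
k1 [ 0.5396 -0.273   0.078 ]
k2 [ 0.4485 -0.271   0.078 ]
lipmid [ 0.4984 -0.1076  0.038 ]
foot1 [0.5454 0.0448 0.02  ]
foot2 [0.4633 0.0442 0.02  ]
cheesewheel [0.7184 0.1073 0.046 ]
block [ 0.7215 -0.0919  0.066 ]
ball [0.707  0.0168 0.07  ]
```

View pics/t1.png

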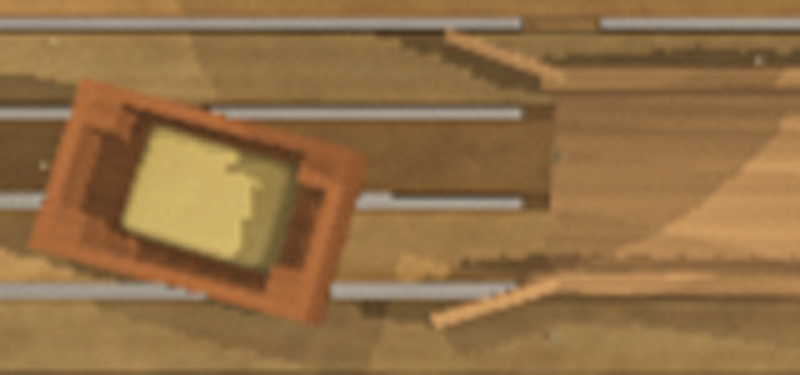

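View pics/t2.png

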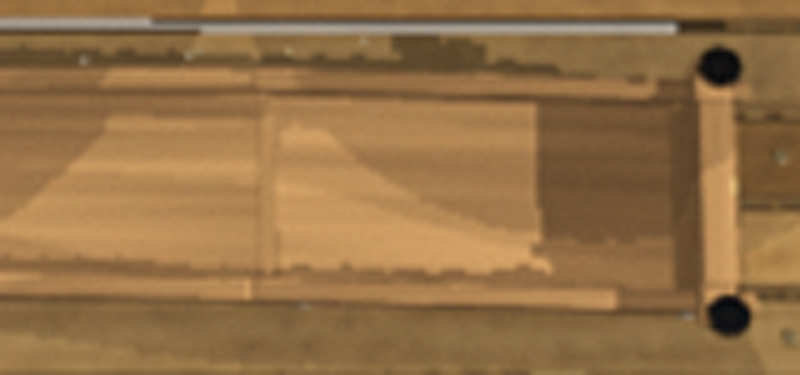

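Run:
```python
from h import *
q=lambda u,v,ox:((u+.5)/5-.5+ox,(v+.5)/5-.5+215)
A=lambda u,v,z:P("top",q(u,v,125),z)
B=lambda u,v,z:P("top",q(u,v,260),z)
C=np.array([A(85,78,.05),A(367,160,.05),A(320,326,.05),A(30,248,.05)])
print("crate",C.mean(0),"edges",np.linalg.norm(np.roll(C,-1,0)-C,axis=1))
d=(C[1]+C[2]-C[0]-C[3]);print("yaw",np.degrees(np.arctan2(d[1],d[0])))
print("foot",A(552,95,0.0),A(552,268,0))
print("tips",A(447,32,.024),A(435,325,.024))
k=B(719,66,.078),B(728,315,.078);print("knobs",*k)
print("lip",B(258,185,.038),B(272,185,.038),"lip rails z.056 left outer/inner,right inner/outer",B(300,70,.06),B(300,97,.056),B(300,278,.056),B(300,305,.056))
print("bar near top",B(699,180,.068),"far",B(737,180,.068),"near bot",B(672,180,.028))
# rail lines
for t,pt in [("L out lip",B(260,68,.06)),("L out near foot",A(560,68,.022)),("R out",B(250,300,.06)),("R out foot",A(562,296,.022)),("R out end",B(610,310,.056)),("L out end",B(650,78,.056))]:print(t,pt)
```

```text
crate [0.4915 0.1792 0.05  ] edges [0.1144 0.0649 0.1153 0.0677]
yaw -105.31858090265047
foot [0.5388 0.0465 0.    ] [0.4692 0.046  0.    ]
tips [0.5611 0.0878 0.024 ] [0.446  0.0905 0.024 ]
knobs [ 0.5409 -0.2723  0.078 ] [ 0.4488 -0.27    0.078 ]
lip [ 0.4994 -0.103   0.038 ] [ 0.4994 -0.1084  0.038 ] lip rails z.056 left outer/inner,right inner/outer [ 0.5415 -0.1175  0.06  ] [ 0.5316 -0.1178  0.056 ] [ 0.463  -0.1159  0.056 ] [ 0.4529 -0.1157  0.056 ]
bar near top [ 0.4991 -0.2652  0.068 ] far [ 0.4991 -0.2795  0.068 ] near bot [ 0.5024 -0.2665  0.028 ]
L out lip [ 0.5423 -0.1022  0.06  ]
L out near foot [0.547  0.0426 0.022 ]
R out [ 0.4546 -0.0964  0.06  ]
R out foot [0.4573 0.0412 0.022 ]
R out end [ 0.4512 -0.2324  0.056 ]
L out end [ 0.5391 -0.2523  0.056 ]
```

Run:
```python
from h import *
f=1/1.5625
for z in (0,.05,.1,.2,.3):
    print(z,"top",P("top",(300*f,597*f),z)[:2],P("top",(700*f,597*f),z)[:2],"scene",P("scene",(590*f,430*f),z)[:2],P("scene",(460*f,598*f),z)[:2],P("scene",(716*f,262*f),z)[:2])
for n in("top","scene"):
    c=arm.get_calibration(n);R=cv2.Rodrigues(np.array(c["rvec"]))[0];print(n,-R.T@c["tvec"])
s=arm.state();p=s["tcp_pos"];print(proj("scene",[p,[.194,-.594,.5],[0,0,.3],[0.3,-.3,.2]])*1.5625,proj("top",[p])*1.5625)
cv2.imwrite("pics/w0.png",cv2.resize(arm.capture("wrist")[:,:,::-1],(640,480)))
```

```text
0 top [0.2531 0.1267] [ 0.2542 -0.3634] scene [0.2948 0.0779] [0.2979 0.3505] [ 0.2932 -0.5721]
0.05 top [0.2615 0.1208] [ 0.2626 -0.3447] scene [0.2752 0.1493] [0.278  0.3886] [ 0.2738 -0.4216]
0.1 top [0.2699 0.115 ] [ 0.2709 -0.326 ] scene [0.2557 0.2206] [0.2581 0.4267] [ 0.2545 -0.271 ]
0.2 top [0.2868 0.1034] [ 0.2877 -0.2886] scene [0.2166 0.3633] [0.2182 0.503 ] [0.2158 0.03  ]
0.3 top [0.3036 0.0918] [ 0.3044 -0.2511] scene [0.1775 0.5059] [0.1783 0.5792] [0.1771 0.3311]
top [0.4213 0.0105 0.9986]
scene [0.1344 0.6634 0.4104]
[[ 813.2496  140.5379]
 [ 862.8216  -43.7359]
 [1070.6178  185.7402]
 [ 700.2274  183.4329]] [[1055.3843  712.1405]]
```

View pics/w0.png

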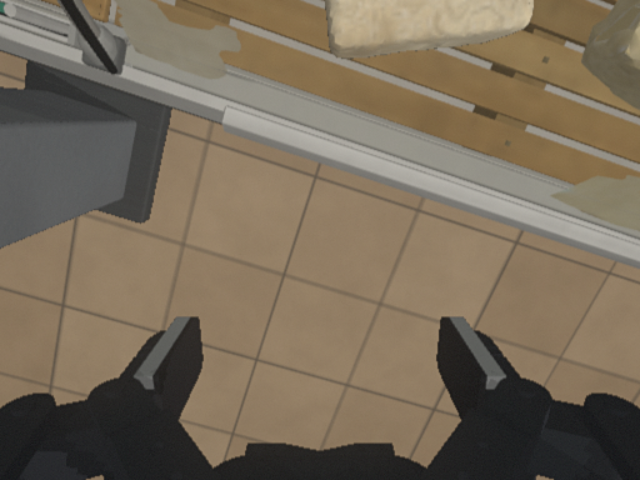

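Run:
```python
from h import *
f=1/1.5625
def Y(n,u,v,y):
    a=P(n,(u*f,v*f),0);b=P(n,(u*f,v*f),.3);return a+(b-a)*(y-a[1])/(b[1]-a[1])
for y in(-.3,-.34,-.38,-.42):
    print(y,"scene",*[Y("scene",u,v,y)[[0,2]] for u,v in((718,295),(700,235),(640,120),(560,55),(470,22))],"top",*[Y("top",u,v,y)[[0,2]] for u,v in((725,580),(768,510),(790,440))])
```

```text
-0.3 scene [0.246  0.0412] [0.2865 0.1259] [0.3963 0.2793] [0.5282 0.3637] [0.687  0.4091] top [0.3088 0.2353] [0.3788 0.3347] [0.4351 0.3826]
-0.34 scene [0.2506 0.0259] [0.2928 0.1141] [0.4072 0.2739] [0.5446 0.3618] [0.71  0.409] top [0.2943 0.137 ] [0.3733 0.2492] [0.4368 0.3033]
-0.38 scene [0.2552 0.0105] [0.2991 0.1023] [0.418  0.2685] [0.5609 0.3598] [0.7329 0.409 ] top [0.2797 0.0386] [0.3678 0.1637] [0.4386 0.2239]
-0.42 scene [ 0.2599 -0.0048] [0.3054 0.0905] [0.4289 0.263 ] [0.5773 0.3579] [0.7558 0.4089] top [ 0.2652 -0.0597] [0.3624 0.0781] [0.4404 0.1445]
```

The wrist view shows the hand outside the front rail, with the arch tube at upper left. I triangulated the tube to the plane y≈-0.345, rising from (x .25, z .03) to (x .40, z .27), so I'll cross it high and on the robot's side.

Request:
servo_tool(
  steps=[
    {"tz": -3.2,"tx": 1,"ty": -1},
    {"tz": -3.2,"tx": 1,"ty": -1},
    {"tz": -3.2,"tx": 1,"ty": -2},
    {"tz": -3.2,"tx": 1,"ty": -2},
    {"tx": 2,"ty": -3.2},
    {"tx": 2,"ty": -3.2},
    {"tx": 2,"ty": -3.2},
    {"tx": 2,"ty": -3.2},
    {"tx": 2.4,"ty": -3},
    {"tx": 2.4,"ty": -3},
    {"tx": 2.4,"ty": -3},
    {"tx": 2.4,"ty": -3},
    {"tx": 2.4,"ty": -3},
    {"tx": 2.4,"ty": -3},
    {"tx": 2.4,"ty": -3},
    {"tx": 2.4,"ty": -3},
    {"tx": 2.4,"ty": -3},
    {"tx": 2.4,"ty": -3},
    {"tx": 2.4,"ty": -3},
    {"tx": 2.4,"ty": -3},
  ],
  hand=0,
)

```text
invalid input
```

Request:
servo_tool(
  steps=[
    {"tx": 1,"ty": -1,"tz": -3.2,"wx": 0,"wy": 0,"wz": 0},
    {"tx": 1,"ty": -1,"tz": -3.2,"wx": 0,"wy": 0,"wz": 0},
  ],
)

```text
time: 0.37
tcp_pos: [0.2059, -0.5678, 0.2936]
eef_rot: [0.988, 0.157, -0.001, -0.003]
contact_force: [0.9, -1.1, 0.9]
finger_gap: 0.0854
grasp_force: 0.0
```

Request:
servo_tool(
  steps=[
    {"tx": 1,"ty": -2,"tz": -3.2,"wx": 0,"wy": 0,"wz": 0},
    {"tx": 1,"ty": -2,"tz": -3.2,"wx": 0,"wy": 0,"wz": 0},
    {"tx": 2,"ty": -3.2,"tz": 0,"wx": 0,"wy": 0,"wz": 0},
    {"tx": 2,"ty": -3.2,"tz": 0,"wx": 0,"wy": 0,"wz": 0},
    {"tx": 2,"ty": -3.2,"tz": 0,"wx": 0,"wy": 0,"wz": 0},
    {"tx": 2,"ty": -3.2,"tz": 0,"wx": 0,"wy": 0,"wz": 0},
    {"tx": 2.4,"ty": -3,"tz": 0,"wx": 0,"wy": 0,"wz": 0},
    {"tx": 2.4,"ty": -3,"tz": 0,"wx": 0,"wy": 0,"wz": 0},
    {"tx": 2.4,"ty": -3,"tz": 0,"wx": 0,"wy": 0,"wz": 0},
    {"tx": 2.4,"ty": -3,"tz": 0,"wx": 0,"wy": 0,"wz": 0},
    {"tx": 2.4,"ty": -3,"tz": 0,"wx": 0,"wy": 0,"wz": 0},
    {"tx": 2.4,"ty": -3,"tz": 0,"wx": 0,"wy": 0,"wz": 0},
    {"tx": 2.4,"ty": -3,"tz": 0,"wx": 0,"wy": 0,"wz": 0},
    {"tx": 2.4,"ty": -3,"tz": 0,"wx": 0,"wy": 0,"wz": 0},
    {"tx": 2.4,"ty": -3,"tz": 0,"wx": 0,"wy": 0,"wz": 0},
    {"tx": 2.4,"ty": -3,"tz": 0,"wx": 0,"wy": 0,"wz": 0},
    {"tx": 2.4,"ty": -3,"tz": 0,"wx": 0,"wy": 0,"wz": 0},
    {"tx": 2.4,"ty": -3,"tz": 0,"wx": 0,"wy": 0,"wz": 0},
  ],
)

```text
time: 1.87
tcp_pos: [0.4118, 0.0554, 0.3596]
eef_rot: [0.988, 0.157, 0.0, 0.0]
contact_force: [1.3, -1.1, 0.5]
finger_gap: 0.0856
grasp_force: 0.0
```

Request:
servo_tool(
  steps=[
    {"tx": 2.86,"ty": -2.32,"tz": 0,"wx": 0,"wy": 0,"wz": 0},
    {"tx": 2.86,"ty": -2.32,"tz": 0,"wx": 0,"wy": 0,"wz": 0},
    {"tx": 2.86,"ty": -2.32,"tz": 0,"wx": 0,"wy": 0,"wz": 0},
    {"tx": 2.86,"ty": -2.32,"tz": 0,"wx": 0,"wy": 0,"wz": 0},
    {"tx": 0,"ty": 0,"tz": 2.6,"wx": 0,"wy": 0,"wz": -7.07},
    {"tx": 0,"ty": 0,"tz": 2.6,"wx": 0,"wy": 0,"wz": -7.07},
    {"tx": 0,"ty": 0,"tz": 2.6,"wx": 0,"wy": 0,"wz": -7.07},
    {"tx": 0,"ty": 0,"tz": 2.6,"wx": 0,"wy": 0,"wz": -7.07},
    {"tx": 0,"ty": 0,"tz": 2.6,"wx": 0,"wy": 0,"wz": -7.07},
    {"tx": 0,"ty": 0,"tz": 2.6,"wx": 0,"wy": 0,"wz": -7.07},
    {"tx": 0,"ty": 0,"tz": 2.6,"wx": 0,"wy": 0,"wz": -7.07},
    {"tx": 0,"ty": 0,"tz": 2.6,"wx": 0,"wy": 0,"wz": -7.07},
    {"tx": 0,"ty": 0,"tz": 0,"wx": 0,"wy": 0,"wz": 0},
  ],
)

```text
time: 2.95
tcp_pos: [0.4892, 0.1755, 0.1468]
eef_rot: [0.794, 0.608, -0.003, -0.001]
contact_force: [-1.2, -1.5, -0.4]
finger_gap: 0.0852
grasp_force: 0.0
```

Run:
```python
from h import *
from scipy.spatial.transform import Rotation as Ro
s=arm.state();print(s["time"],s["tcp_pos"],s["eef_rot"],s["joint_pos"])
R=Ro.from_quat(s["eef_rot"]).as_matrix();print(np.degrees(np.arctan2(R[1,1],R[0,1])))
cv2.imwrite("pics/w1.png",cv2.resize(arm.capture("wrist")[:,:,::-1],(640,480)))
```

```text
2.95 [0.4892 0.1755 0.1468] [ 0.7936  0.6084 -0.0034 -0.0014] [ 0.3124  0.5217 -0.9875  1.8916  0.509   1.0135 -1.1605]
-15.046127688597794
```

View pics/w1.png

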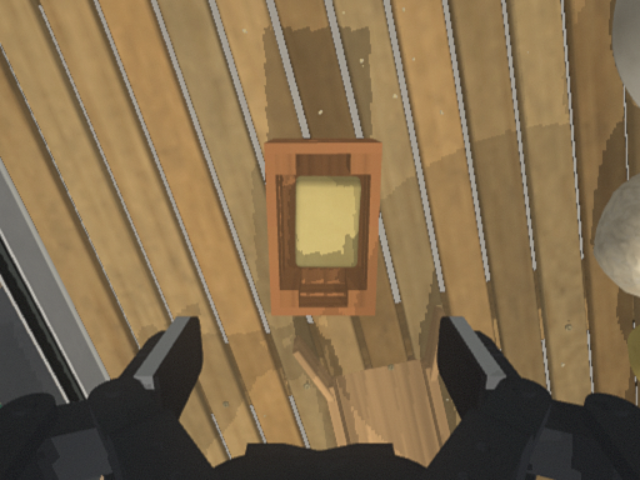

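The crate rim is seen square to the fingers, with corners (266,142), (382,140), (376,315) and (270,315). I'll turn those into world positions.

```bash
cat >> h.py <<'E'
from scipy.spatial.transform import Rotation as Ro
def W(uv,z,s):
    c=arm.get_calibration("wrist");T=np.eye(4);T[:3,:3]=Ro.from_quat(s["eef_rot"]).as_matrix();T[:3,3]=s["tcp_pos"]
    M=T@np.array(c["hand_eye"]);d=M[:3,:3]@np.linalg.inv(c["K"])@np.array([*uv,1.]);o=M[:3,3]
    return o+d*(z-o[2])/d[2]
E
python3 - <<'E'
from h import *
s=arm.state()
C=np.array([W((u*.8,v*.8),.05,s) for u,v in((266,142),(382,140),(376,315),(270,315))])
print(C,C.mean(0),np.linalg.norm(np.roll(C,-1,0)-C,axis=1))
d=C[2]+C[3]-C[0]-C[1];print("yaw",np.degrees(np.arctan2(d[1],d[0])))
R=Ro.from_quat(s["eef_rot"]).as_matrix();print("centre in tool cm",100*R.T@(C.mean(0)-s["tcp_pos"]))
print("crate front z", W((376*.8,318*.8),.05,s), "foot",W((345*.8,372*.8),0,s),W((418*.8,360*.8),0,s))
E
```

```text
[[0.4766 0.2441 0.05  ]
 [0.5416 0.2274 0.05  ]
 [0.5131 0.1188 0.05  ]
 [0.4454 0.1373 0.05  ]] [0.4942 0.1819 0.05  ] [0.0671 0.1123 0.0701 0.1113]
yaw -105.51380800636906
centre in tool cm [0.6603 0.2888 9.9256]
crate front z [0.5126 0.1167 0.05  ] foot [0.4765 0.0468 0.    ] [0.5377 0.0422 0.    ]
```

Request:
servo_tool(
  steps=[
    {"tx": 0.3,"ty": 0.15,"tz": 2,"wx": 0,"wy": 0,"wz": 0},
    {"tx": 0.3,"ty": 0.14,"tz": 2,"wx": 0,"wy": 0,"wz": 0},
    {"tx": 0,"ty": 0,"tz": 2,"wx": 0,"wy": 0,"wz": 0.3},
    {"tx": 0,"ty": 0,"tz": 2,"wx": 0,"wy": 0,"wz": 0},
    {"tx": 0,"ty": 0,"tz": 1.2,"wx": 0,"wy": 0,"wz": 0},
    {"tx": 0,"ty": 0,"tz": 1.2,"wx": 0,"wy": 0,"wz": 0},
    {"tx": 0,"ty": 0,"tz": 1.2,"wx": 0,"wy": 0,"wz": 0},
    {"tx": 0,"ty": 0,"tz": 1.2,"wx": 0,"wy": 0,"wz": 0},
    {"tx": 0,"ty": 0,"tz": 0,"wx": 0,"wy": 0,"wz": 0},
  ],
)

```text
time: 3.75
tcp_pos: [0.4954, 0.1817, 0.0217]
eef_rot: [0.797, 0.604, -0.001, -0.0]
contact_force: [0.4, 0.7, 0.1]
finger_gap: 0.085
grasp_force: 0.0
```

Request:
servo_tool(
  steps=[
    {"tx": 0,"ty": 0,"tz": 0,"wx": 0,"wy": 0,"wz": 0},
    {"tx": 0,"ty": 0,"tz": 0,"wx": 0,"wy": 0,"wz": 0},
    {"tx": 0,"ty": 0,"tz": 0,"wx": 0,"wy": 0,"wz": 0},
    {"tx": 0,"ty": 0,"tz": 0,"wx": 0,"wy": 0,"wz": 0},
    {"tx": 0,"ty": 0,"tz": 0,"wx": 0,"wy": 0,"wz": 0},
    {"tx": 0,"ty": 0,"tz": 0,"wx": 0,"wy": 0,"wz": 0},
  ],
  hand=0.4,
  squeeze=20,
)

```text
time: 4.25
tcp_pos: [0.4963, 0.1824, 0.0238]
eef_rot: [0.797, 0.604, 0.0, 0.0]
contact_force: [-0.1, -0.4, 2.3]
finger_gap: 0.0676
grasp_force: 25.0
```

Request:
servo_tool(
  steps=[
    {"tx": 0,"ty": 0,"tz": 0,"wx": 0,"wy": 0,"wz": -3.5},
    {"tx": 0,"ty": 0,"tz": 0,"wx": 0,"wy": 0,"wz": -3.5},
    {"tx": 0,"ty": 0,"tz": 0,"wx": 0,"wy": 0,"wz": -3.6},
    {"tx": 0,"ty": 0,"tz": 0,"wx": 0,"wy": 0,"wz": -3.6},
    {"tx": -0.4,"ty": 0.1,"tz": 0,"wx": 0,"wy": 0,"wz": 0},
    {"tx": -0.8,"ty": 0.2,"tz": 0,"wx": 0,"wy": 0,"wz": 0},
    {"tx": -0.8,"ty": 0.2,"tz": 0,"wx": 0,"wy": 0,"wz": 0},
    {"tx": -0.8,"ty": 0.2,"tz": 0,"wx": 0,"wy": 0,"wz": 0},
    {"tx": -0.8,"ty": 0.2,"tz": 0,"wx": 0,"wy": 0,"wz": 0},
    {"tx": -0.8,"ty": 0.17,"tz": 0,"wx": 0,"wy": 0,"wz": 0},
    {"tx": -0.8,"ty": 0,"tz": 0,"wx": 0,"wy": 0,"wz": 0},
    {"tx": -0.8,"ty": 0,"tz": 0,"wx": 0,"wy": 0,"wz": 0},
    {"tx": -0.4,"ty": 0,"tz": 0,"wx": 0,"wy": 0,"wz": 0},
    {"tx": 0,"ty": 0,"tz": 0,"wx": 0,"wy": 0,"wz": 0},
  ],
)

```text
time: 5.42
tcp_pos: [0.5059, 0.1162, 0.0237]
eef_rot: [0.717, 0.697, 0.0, 0.001]
contact_force: [1.0, 0.9, 6.6]
finger_gap: 0.0676
grasp_force: 25.5
```

Run:
```python
from h import *
s=arm.state();print(s["time"],s["tcp_pos"],s["eef_rot"],s["joint_pos"],s["contact_force"])
im=arm.capture("top")[:,:,::-1]
cv2.imwrite("pics/t3.png",cv2.resize(im[200:300,125:285],(800,500),interpolation=cv2.INTER_CUBIC))
```

```text
5.4167 [0.5059 0.1162 0.0237] [0.7169 0.6972 0.0001 0.0007] [ 0.3431  0.7001 -0.8877  1.9881  0.7539  0.8206 -1.008 ] [1.0393 0.9357 6.5745]
```

View pics/t3.png

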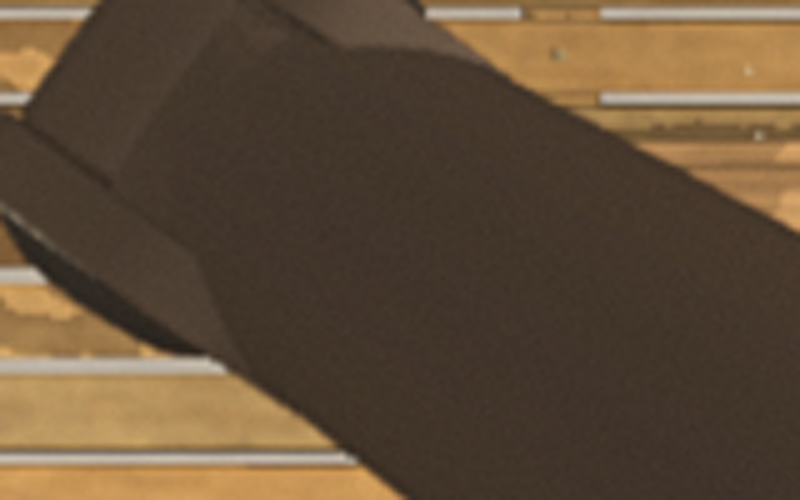

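The forearm hides the crate in this view (the whole 125–285 px crop is covered). The grip data show it aligned at (0.506, 0.116), so I'll release, step back behind it, shut the fingers and come down to push.

Request:
servo_tool(
  steps=[
    {"tx": 0,"ty": 0,"tz": 0,"wx": 0,"wy": 0,"wz": 0},
    {"tx": 0,"ty": 0,"tz": 0,"wx": 0,"wy": 0,"wz": 0},
    {"tx": 0,"ty": 0,"tz": 0,"wx": 0,"wy": 0,"wz": 0},
    {"tx": 0,"ty": 0,"tz": 0,"wx": 0,"wy": 0,"wz": 0},
    {"tx": 0,"ty": 0,"tz": -1,"wx": 0,"wy": 0,"wz": 0},
    {"tx": 0,"ty": 0,"tz": -2,"wx": 0,"wy": 0,"wz": 0},
    {"tx": 0,"ty": 0,"tz": -2,"wx": 0,"wy": 0,"wz": 0},
    {"tx": 0,"ty": 0,"tz": -2,"wx": 0,"wy": 0,"wz": 0},
    {"tx": 2,"ty": 0,"tz": 0,"wx": 0,"wy": 0,"wz": 0},
    {"tx": 2,"ty": 0,"tz": 0,"wx": 0,"wy": 0,"wz": 0},
    {"tx": 2,"ty": 0,"tz": 0,"wx": 0,"wy": 0,"wz": 0},
    {"tx": 2,"ty": 0,"tz": 0,"wx": 0,"wy": 0,"wz": 0},
    {"tx": 0,"ty": 0,"tz": 0,"wx": 0,"wy": 0,"wz": 0},
  ],
  hand=0.0,
)

```text
time: 6.55
tcp_pos: [0.5066, 0.2027, 0.0947]
eef_rot: [0.714, 0.7, 0.002, -0.001]
contact_force: [-0.3, -0.7, 0.8]
finger_gap: 0.0854
grasp_force: 0.0
```

Request:
servo_tool(
  steps=[
    {"tx": 0,"ty": 0,"tz": 0,"wx": 0,"wy": 0,"wz": 0},
    {"tx": 0,"ty": 0,"tz": 0,"wx": 0,"wy": 0,"wz": 0},
    {"tx": 0,"ty": 0,"tz": 0,"wx": 0,"wy": 0,"wz": 0},
    {"tx": 0,"ty": 0,"tz": 0,"wx": 0,"wy": 0,"wz": 0},
    {"tx": 0,"ty": 0,"tz": 0,"wx": 0,"wy": 0,"wz": 0},
    {"tx": 0,"ty": 0,"tz": 0,"wx": 0,"wy": 0,"wz": 0},
    {"tx": 0,"ty": 0,"tz": 0,"wx": 0,"wy": 0,"wz": 0},
    {"tx": 0,"ty": 0,"tz": 0,"wx": 0,"wy": 0,"wz": 0},
    {"tx": 0,"ty": 0,"tz": 0,"wx": 0,"wy": 0,"wz": 0},
  ],
  hand=1,
)

```text
time: 7.3
tcp_pos: [0.5072, 0.1979, 0.0933]
eef_rot: [0.716, 0.698, -0.0, 0.0]
contact_force: [-0.0, -0.0, 0.5]
finger_gap: -0.0002
grasp_force: 0.0
```

Run:
```python
from h import *
s=arm.state();print(s["time"],s["tcp_pos"],s["eef_rot"],s["finger_gap"],s["contact_force"])
cv2.imwrite("pics/w2.png",cv2.resize(arm.capture("wrist")[:,:,::-1],(640,480)))
```

```text
7.3 [0.5072 0.1979 0.0933] [ 0.716   0.6981 -0.      0.    ] -0.00021059693482248604 [-0.0151 -0.0195  0.4849]
```

View pics/w2.png

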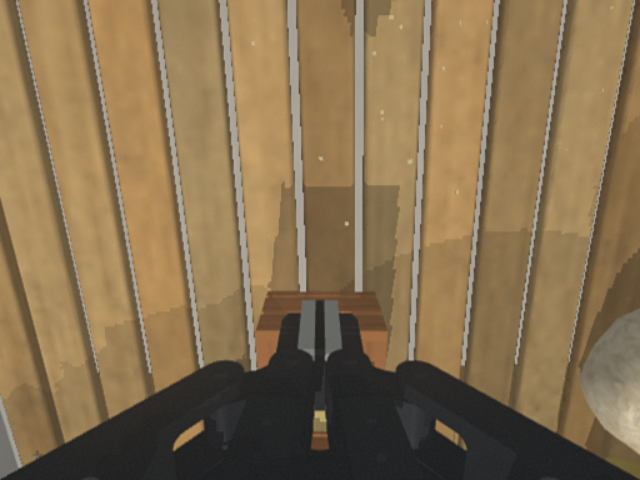

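The shut fingers sit just behind the crate's trailing end. Its face spans rows 291–330 and columns 257–387, centred on the hand. I'll descend and push.

Request:
servo_tool(
  steps=[
    {"tx": 0,"ty": 0,"tz": 1.5,"wx": 0,"wy": 0,"wz": 0},
    {"tx": 0,"ty": 0,"tz": 1.8,"wx": 0,"wy": 0,"wz": 0},
    {"tx": 0,"ty": 0,"tz": 1.8,"wx": 0,"wy": 0,"wz": 0},
    {"tx": 0,"ty": 0,"tz": 1.7,"wx": 0,"wy": 0,"wz": 0},
    {"tx": 0,"ty": 0,"tz": 0,"wx": 0,"wy": 0,"wz": 0},
    {"tx": -0.4,"ty": 0,"tz": 0,"wx": 0,"wy": 0,"wz": 0},
    {"tx": -0.4,"ty": 0,"tz": 0,"wx": 0,"wy": 0,"wz": 0},
    {"tx": -0.4,"ty": 0,"tz": 0,"wx": 0,"wy": 0,"wz": 0},
    {"tx": -0.4,"ty": 0,"tz": 0,"wx": 0,"wy": 0,"wz": 0},
    {"tx": -0.4,"ty": 0,"tz": 0,"wx": 0,"wy": 0,"wz": 0},
    {"tx": -0.4,"ty": 0,"tz": 0,"wx": 0,"wy": 0,"wz": 0},
    {"tx": -0.4,"ty": 0,"tz": 0,"wx": 0,"wy": 0,"wz": 0},
    {"tx": -0.4,"ty": 0,"tz": 0,"wx": 0,"wy": 0,"wz": 0},
    {"tx": -0.4,"ty": 0,"tz": 0,"wx": 0,"wy": 0,"wz": 0},
    {"tx": -0.4,"ty": 0,"tz": 0,"wx": 0,"wy": 0,"wz": 0},
  ],
)

```text
time: 8.6
tcp_pos: [0.5064, 0.1586, 0.0257]
eef_rot: [0.716, 0.698, 0.001, -0.0]
contact_force: [-0.1, 5.2, 4.0]
finger_gap: -0.0004
grasp_force: 2.6
```

Request:
servo_tool(
  steps=[
    {"tx": -0.6,"ty": 0,"tz": 0,"wx": 0,"wy": 0,"wz": 0},
    {"tx": -0.6,"ty": 0,"tz": 0,"wx": 0,"wy": 0,"wz": 0},
    {"tx": -0.6,"ty": 0,"tz": 0,"wx": 0,"wy": 0,"wz": 0},
    {"tx": -0.6,"ty": 0,"tz": 0,"wx": 0,"wy": 0,"wz": 0},
    {"tx": -0.6,"ty": 0,"tz": 0,"wx": 0,"wy": 0,"wz": 0},
    {"tx": -0.6,"ty": 0,"tz": 0,"wx": 0,"wy": 0,"wz": 0},
    {"tx": -0.6,"ty": 0,"tz": 0,"wx": 0,"wy": 0,"wz": 0},
    {"tx": -0.6,"ty": 0,"tz": 0,"wx": 0,"wy": 0,"wz": 0},
  ],
)

```text
time: 9.27
tcp_pos: [0.5047, 0.1092, 0.0252]
eef_rot: [0.716, 0.698, -0.0, 0.0]
contact_force: [-0.2, 4.0, 1.8]
finger_gap: -0.0
grasp_force: 1.9
```

Request:
servo_tool(
  steps=[
    {"tx": -0.6,"ty": 0,"tz": 0,"wx": 0,"wy": 0,"wz": 0},
    {"tx": -0.6,"ty": 0,"tz": 0,"wx": 0,"wy": 0,"wz": 0},
    {"tx": -0.6,"ty": 0,"tz": -0.05,"wx": 0,"wy": 0,"wz": 0},
    {"tx": -0.6,"ty": 0,"tz": -0.05,"wx": 0,"wy": 0,"wz": 0},
    {"tx": -0.6,"ty": 0,"tz": -0.05,"wx": 0,"wy": 0,"wz": 0},
    {"tx": -0.6,"ty": 0,"tz": -0.05,"wx": 0,"wy": 0,"wz": 0},
  ],
)

```text
time: 9.77
tcp_pos: [0.5037, 0.073, 0.0271]
eef_rot: [0.716, 0.698, -0.0, -0.0]
contact_force: [-0.6, 1.7, -0.6]
finger_gap: 0.0
grasp_force: 1.0
```

Contact is steady at about 2–5 N and the crate is coming fully onto the slope. I'll lean the tool back 14° so the fingers lie parallel to the crate's tilted end wall. After that, -tx runs straight up the slope.

Request:
servo_tool(
  steps=[
    {"tx": -0.4,"ty": 0,"tz": 0,"wx": 0,"wy": -4,"wz": 0},
    {"tx": -0.4,"ty": 0,"tz": 0,"wx": 0,"wy": -5,"wz": 0},
    {"tx": -0.4,"ty": 0,"tz": 0,"wx": 0,"wy": -5,"wz": 0},
    {"tx": -0.5,"ty": 0,"tz": 0,"wx": 0,"wy": 0,"wz": 0},
    {"tx": -0.5,"ty": 0,"tz": 0,"wx": 0,"wy": 0,"wz": 0},
    {"tx": -0.5,"ty": 0,"tz": 0,"wx": 0,"wy": 0,"wz": 0},
    {"tx": -0.5,"ty": 0,"tz": 0,"wx": 0,"wy": 0,"wz": 0},
    {"tx": -0.5,"ty": 0,"tz": 0,"wx": 0,"wy": 0,"wz": 0},
    {"tx": -0.5,"ty": 0,"tz": 0,"wx": 0,"wy": 0,"wz": 0},
    {"tx": -0.5,"ty": 0,"tz": 0,"wx": 0,"wy": 0,"wz": 0},
  ],
)

```text
time: 10.6
tcp_pos: [0.503, 0.0271, 0.0369]
eef_rot: [0.711, 0.692, -0.087, 0.085]
contact_force: [0.4, 5.0, 1.2]
finger_gap: 0.0001
grasp_force: 2.1
```

Request:
servo_tool(
  steps=[
    {"tx": -0.5,"ty": 0,"tz": 0,"wx": 0,"wy": 0,"wz": 0},
    {"tx": -0.5,"ty": 0,"tz": 0,"wx": 0,"wy": 0,"wz": 0},
    {"tx": -0.5,"ty": 0,"tz": 0,"wx": 0,"wy": 0,"wz": 0},
    {"tx": -0.5,"ty": 0,"tz": 0,"wx": 0,"wy": 0,"wz": 0},
    {"tx": -0.5,"ty": 0,"tz": 0,"wx": 0,"wy": 0,"wz": 0},
    {"tx": -0.5,"ty": 0,"tz": 0,"wx": 0,"wy": 0,"wz": 0},
    {"tx": -0.5,"ty": 0,"tz": 0,"wx": 0,"wy": 0,"wz": 0},
    {"tx": -0.5,"ty": 0,"tz": 0,"wx": 0,"wy": 0,"wz": 0},
    {"tx": -0.5,"ty": 0,"tz": 0,"wx": 0,"wy": 0,"wz": 0},
    {"tx": -0.5,"ty": 0,"tz": 0,"wx": 0,"wy": 0,"wz": 0},
  ],
)

```text
time: 11.43
tcp_pos: [0.5016, -0.0208, 0.0489]
eef_rot: [0.711, 0.693, -0.087, 0.085]
contact_force: [-0.0, 5.1, 2.4]
finger_gap: -0.0002
grasp_force: 2.1
```

Request:
servo_tool(
  steps=[
    {"tx": -0.5,"ty": 0,"tz": 0,"wx": 0,"wy": 0,"wz": 0},
    {"tx": -0.5,"ty": 0,"tz": 0,"wx": 0,"wy": 0,"wz": 0},
    {"tx": -0.5,"ty": 0,"tz": 0,"wx": 0,"wy": 0,"wz": 0},
    {"tx": -0.4,"ty": 0,"tz": 0,"wx": 0,"wy": 0,"wz": 0},
    {"tx": -0.4,"ty": 0,"tz": 0,"wx": 0,"wy": 0,"wz": 0},
    {"tx": -0.4,"ty": 0,"tz": 0,"wx": 0,"wy": 0,"wz": 0},
    {"tx": -0.4,"ty": 0,"tz": 0,"wx": 0,"wy": 2,"wz": 0},
    {"tx": -0.4,"ty": 0,"tz": 0,"wx": 0,"wy": 2,"wz": 0},
  ],
)

```text
time: 12.1
tcp_pos: [0.5003, -0.055, 0.0569]
eef_rot: [0.713, 0.696, -0.063, 0.061]
contact_force: [-0.2, 0.9, -1.3]
finger_gap: -0.0
grasp_force: 0.7
```

Request:
servo_tool(
  steps=[
    {"tx": -0.2,"ty": 0,"tz": 0,"wx": 0,"wy": 2,"wz": 0},
    {"tx": -0.2,"ty": 0,"tz": 0,"wx": 0,"wy": 2,"wz": 0},
    {"tx": -0.2,"ty": 0,"tz": 0,"wx": 0,"wy": 2,"wz": 0},
    {"tx": -0.2,"ty": 0,"tz": 0,"wx": 0,"wy": 2,"wz": 0},
    {"tx": -0.2,"ty": 0,"tz": 0,"wx": 0,"wy": 2,"wz": 0},
  ],
)

```text
time: 12.52
tcp_pos: [0.4997, -0.0656, 0.0578]
eef_rot: [0.716, 0.698, -0.0, -0.001]
contact_force: [-0.7, 0.9, -0.6]
finger_gap: -0.0001
grasp_force: 0.6
```

Request:
servo_tool(
  steps=[
    {"tx": -0.3,"ty": 0,"tz": 0,"wx": 0,"wy": 0,"wz": 0},
    {"tx": -0.3,"ty": 0,"tz": 0,"wx": 0,"wy": 0,"wz": 0},
    {"tx": -0.3,"ty": 0,"tz": 0,"wx": 0,"wy": 0,"wz": 0},
    {"tx": -0.3,"ty": 0,"tz": 0,"wx": 0,"wy": 0,"wz": 0},
    {"tx": -0.3,"ty": 0,"tz": 0,"wx": 0,"wy": 0,"wz": 0},
    {"tx": -0.3,"ty": 0,"tz": 0,"wx": 0,"wy": 0,"wz": 0},
    {"tx": -0.3,"ty": 0,"tz": 0,"wx": 0,"wy": 0,"wz": 0},
    {"tx": -0.3,"ty": 0,"tz": 0,"wx": 0,"wy": 0,"wz": 0},
  ],
)

```text
time: 13.18
tcp_pos: [0.4999, -0.0883, 0.0582]
eef_rot: [0.716, 0.698, -0.0, 0.0]
contact_force: [0.3, 1.5, -0.5]
finger_gap: -0.0004
grasp_force: 0.6
```

Run:
```python
from h import *
s=arm.state();print(s["time"],s["tcp_pos"],s["contact_force"])
a=arm.capture("scene")[:,:,::-1][140:260,260:420]
cv2.imwrite("pics/s3.png",cv2.resize(a,(800,600),interpolation=cv2.INTER_CUBIC))
```

```text
13.1833 [ 0.4999 -0.0883  0.0582] [ 0.3464  1.5133 -0.4545]
```

View pics/s3.png

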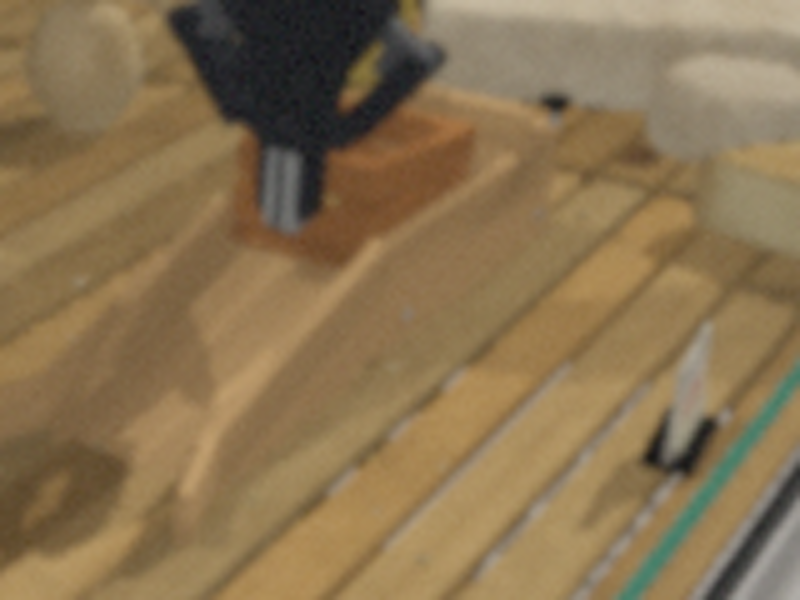

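The crate (centre about (350,190)) sits between the rails with its trailing edge still just short of or on the lip. The fingers are centred on its end. I'll continue gently.

Request:
servo_tool(
  steps=[
    {"tx": -0.2,"ty": 0,"tz": 0,"wx": 0,"wy": 0,"wz": 0},
    {"tx": -0.2,"ty": 0,"tz": 0,"wx": 0,"wy": 0,"wz": 0},
    {"tx": -0.2,"ty": 0,"tz": 0,"wx": 0,"wy": 0,"wz": 0},
    {"tx": -0.2,"ty": 0,"tz": 0,"wx": 0,"wy": 0,"wz": 0},
    {"tx": -0.2,"ty": 0,"tz": 0,"wx": 0,"wy": 0,"wz": 0},
    {"tx": -0.2,"ty": 0,"tz": 0,"wx": 0,"wy": 0,"wz": 0},
    {"tx": -0.2,"ty": 0,"tz": 0,"wx": 0,"wy": 0,"wz": 0},
    {"tx": -0.2,"ty": 0,"tz": 0,"wx": 0,"wy": 0,"wz": 0},
    {"tx": -0.2,"ty": 0,"tz": 0,"wx": 0,"wy": 0,"wz": 0},
    {"tx": -0.2,"ty": 0,"tz": 0,"wx": 0,"wy": 0,"wz": 0},
    {"tx": -0.2,"ty": 0,"tz": 0,"wx": 0,"wy": 0,"wz": 0},
    {"tx": -0.2,"ty": 0,"tz": 0,"wx": 0,"wy": 0,"wz": 0},
  ],
)

```text
time: 14.23
tcp_pos: [0.4993, -0.1124, 0.0581]
eef_rot: [0.716, 0.698, -0.0, -0.0]
contact_force: [-0.2, 0.8, -0.3]
finger_gap: 0.0004
grasp_force: 0.7
```

Request:
servo_tool(
  steps=[
    {"tx": -0.2,"ty": 0,"tz": 0,"wx": 0,"wy": 0,"wz": 0},
    {"tx": -0.2,"ty": 0,"tz": 0,"wx": 0,"wy": 0,"wz": 0},
    {"tx": -0.2,"ty": 0,"tz": 0,"wx": 0,"wy": 0,"wz": 0},
    {"tx": -0.2,"ty": 0,"tz": 0,"wx": 0,"wy": 0,"wz": 0},
    {"tx": -0.2,"ty": 0,"tz": 0,"wx": 0,"wy": 0,"wz": 0},
    {"tx": -0.2,"ty": 0,"tz": 0,"wx": 0,"wy": 0,"wz": 0},
    {"tx": -0.1,"ty": 0,"tz": 0,"wx": 0,"wy": 0,"wz": 0},
    {"tx": -0.1,"ty": 0,"tz": 0,"wx": 0,"wy": 0,"wz": 0},
  ],
)

```text
time: 14.9
tcp_pos: [0.4989, -0.1264, 0.0581]
eef_rot: [0.716, 0.698, 0.0, 0.0]
contact_force: [-0.2, 1.5, -0.7]
finger_gap: -0.0001
grasp_force: 0.7
```

Request:
servo_tool(
  steps=[
    {"tx": -0.1,"ty": 0,"tz": 0,"wx": 0,"wy": 0,"wz": 0},
    {"tx": -0.1,"ty": 0,"tz": 0,"wx": 0,"wy": 0,"wz": 0},
    {"tx": -0.1,"ty": 0,"tz": 0,"wx": 0,"wy": 0,"wz": 0},
    {"tx": -0.1,"ty": 0,"tz": 0,"wx": 0,"wy": 0,"wz": 0},
    {"tx": -0.1,"ty": 0,"tz": 0,"wx": 0,"wy": 0,"wz": 0},
    {"tx": -0.1,"ty": 0,"tz": 0,"wx": 0,"wy": 0,"wz": 0},
    {"tx": -0.1,"ty": 0,"tz": 0,"wx": 0,"wy": 0,"wz": 0},
    {"tx": -0.1,"ty": 0,"tz": 0,"wx": 0,"wy": 0,"wz": 0},
    {"tx": -0.1,"ty": 0,"tz": 0,"wx": 0,"wy": 0,"wz": 0},
    {"tx": -0.1,"ty": 0,"tz": 0,"wx": 0,"wy": 0,"wz": 0},
    {"tx": 0,"ty": 0,"tz": 0,"wx": 0,"wy": 0,"wz": 0},
  ],
)

```text
time: 15.82
tcp_pos: [0.4987, -0.1365, 0.0581]
eef_rot: [0.716, 0.698, -0.0, 0.0]
contact_force: [-0.1, 0.6, -0.6]
finger_gap: -0.0001
grasp_force: 0.3
```

Run:
```python
from h import *
s=arm.state();print(s["time"],s["tcp_pos"],s["contact_force"])
a=arm.capture("scene")[:,:,::-1][140:215,290:390];b=arm.capture("top")[:,:,::-1][215:290,320:420]
cv2.imwrite("pics/s4.png",np.hstack([cv2.resize(x,(400,300),interpolation=cv2.INTER_CUBIC) for x in(a,b)]))
```

```text
15.8167 [ 0.4987 -0.1365  0.0581] [-0.1394  0.5868 -0.6474]
```

View pics/s4.png

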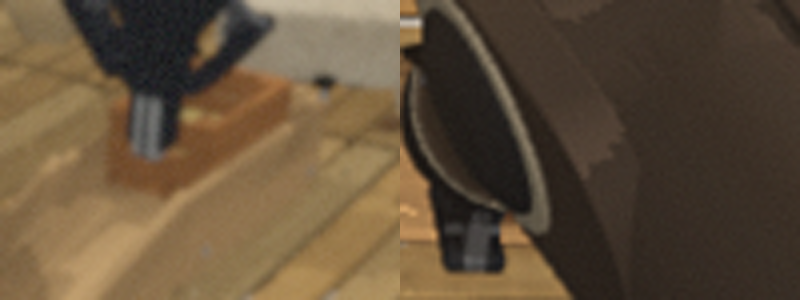

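The crate (left half, about (200,130)) now sits lower between the rails, close to the bar, and the butter is inside it. The top view is blocked by the arm. I'll feel for the bar in small steps.

Request:
servo_tool(
  steps=[
    {"tx": -0.05,"ty": 0,"tz": 0,"wx": 0,"wy": 0,"wz": 0},
    {"tx": -0.05,"ty": 0,"tz": 0,"wx": 0,"wy": 0,"wz": 0},
    {"tx": -0.05,"ty": 0,"tz": 0,"wx": 0,"wy": 0,"wz": 0},
    {"tx": -0.05,"ty": 0,"tz": 0,"wx": 0,"wy": 0,"wz": 0},
    {"tx": -0.05,"ty": 0,"tz": 0,"wx": 0,"wy": 0,"wz": 0},
    {"tx": -0.05,"ty": 0,"tz": 0,"wx": 0,"wy": 0,"wz": 0},
  ],
)

```text
time: 16.42
tcp_pos: [0.4987, -0.1392, 0.0582]
eef_rot: [0.716, 0.698, 0.0, 0.0]
contact_force: [0.3, 1.4, -0.6]
finger_gap: 0.0004
grasp_force: 0.9
```

Request:
servo_tool(
  steps=[
    {"tx": -0.05,"ty": 0,"tz": 0,"wx": 0,"wy": 0,"wz": 0},
    {"tx": -0.05,"ty": 0,"tz": 0,"wx": 0,"wy": 0,"wz": 0},
    {"tx": -0.05,"ty": 0,"tz": 0,"wx": 0,"wy": 0,"wz": 0},
    {"tx": -0.05,"ty": 0,"tz": 0,"wx": 0,"wy": 0,"wz": 0},
  ],
)

```text
time: 16.75
tcp_pos: [0.4986, -0.1412, 0.0582]
eef_rot: [0.716, 0.698, 0.0, 0.0]
contact_force: [0.6, 1.8, 0.6]
finger_gap: 0.0002
grasp_force: 1.0
```

Request:
servo_tool(
  steps=[
    {"tx": -0.05,"ty": 0,"tz": 0,"wx": 0,"wy": 0,"wz": 0},
    {"tx": -0.05,"ty": 0,"tz": 0,"wx": 0,"wy": 0,"wz": 0},
    {"tx": -0.05,"ty": 0,"tz": 0,"wx": 0,"wy": 0,"wz": 0},
    {"tx": -0.05,"ty": 0,"tz": 0,"wx": 0,"wy": 0,"wz": 0},
  ],
)

```text
time: 17.08
tcp_pos: [0.4985, -0.1432, 0.0582]
eef_rot: [0.716, 0.698, 0.0, 0.0]
contact_force: [-0.3, 2.0, 0.3]
finger_gap: 0.0001
grasp_force: 1.1
```

Request:
servo_tool(
  steps=[
    {"tx": -0.05,"ty": 0,"tz": 0,"wx": 0,"wy": 0,"wz": 0},
    {"tx": -0.05,"ty": 0,"tz": 0,"wx": 0,"wy": 0,"wz": 0},
  ],
)

```text
time: 17.25
tcp_pos: [0.4986, -0.1443, 0.0582]
eef_rot: [0.716, 0.698, 0.0, 0.0]
contact_force: [-1.0, 1.6, 0.1]
finger_gap: -0.0001
grasp_force: 1.1
```

Request:
servo_tool(
  steps=[
    {"tx": -0.05,"ty": 0,"tz": 0,"wx": 0,"wy": 0,"wz": 0},
    {"tx": -0.05,"ty": 0,"tz": 0,"wx": 0,"wy": 0,"wz": 0},
  ],
)

```text
time: 17.42
tcp_pos: [0.4985, -0.1449, 0.0582]
eef_rot: [0.716, 0.698, 0.0, -0.0]
contact_force: [0.7, 4.8, 0.9]
finger_gap: -0.0002
grasp_force: 2.3
```

Request:
servo_tool(
  steps=[
    {"tx": -0.03,"ty": 0,"tz": 0,"wx": 0,"wy": 0,"wz": 0},
    {"tx": 0,"ty": 0,"tz": 0,"wx": 0,"wy": 0,"wz": 0},
  ],
)

```text
time: 17.58
tcp_pos: [0.4986, -0.1449, 0.0582]
eef_rot: [0.716, 0.698, 0.0, -0.0]
contact_force: [0.4, 5.2, 0.6]
finger_gap: -0.0
grasp_force: 2.5
```

Request:
servo_tool(
  steps=[
    {"tx": -0.03,"ty": 0,"tz": 0,"wx": 0,"wy": 0,"wz": 0},
    {"tx": 0,"ty": 0,"tz": 0,"wx": 0,"wy": 0,"wz": 0},
  ],
)

```text
time: 17.75
tcp_pos: [0.4986, -0.1449, 0.0582]
eef_rot: [0.716, 0.698, 0.0, -0.0]
contact_force: [0.1, 6.5, 1.1]
finger_gap: -0.0002
grasp_force: 3.0
```

Request:
servo_tool(
  steps=[
    {"tx": 0.1,"ty": 0,"tz": 0,"wx": 0,"wy": 0,"wz": 0},
    {"tx": 0.3,"ty": 0,"tz": 0,"wx": 0,"wy": 0,"wz": 0},
    {"tx": 1,"ty": 0,"tz": 0,"wx": 0,"wy": 0,"wz": 0},
    {"tx": 1.5,"ty": 0,"tz": 0,"wx": 0,"wy": 0,"wz": 0},
    {"tx": 2,"ty": 0,"tz": -1,"wx": 0,"wy": 0,"wz": 0},
    {"tx": 3,"ty": 0,"tz": -2,"wx": 0,"wy": 0,"wz": 0},
    {"tx": 3,"ty": 0,"tz": -2,"wx": 0,"wy": 0,"wz": 0},
    {"tx": 3,"ty": 0,"tz": -2,"wx": 0,"wy": 0,"wz": 0},
    {"tx": 3,"ty": 0,"tz": -2,"wx": 0,"wy": 0,"wz": 0},
    {"tx": 3,"ty": 0,"tz": 0,"wx": 0,"wy": 0,"wz": 0},
    {"tx": 3,"ty": 0,"tz": 0,"wx": 0,"wy": 0,"wz": 0},
    {"tx": 3,"ty": 0,"tz": 0,"wx": 0,"wy": 0,"wz": 0},
    {"tx": 0,"ty": 0,"tz": 0,"wx": 0,"wy": 0,"wz": 0},
  ],
)

```text
time: 18.83
tcp_pos: [0.5042, 0.1201, 0.1492]
eef_rot: [0.713, 0.701, 0.002, -0.0]
contact_force: [0.3, 0.4, 0.5]
finger_gap: -0.0001
grasp_force: 0.0
```

Run:
```python
from h import *
s=arm.state();print(s["time"],s["tcp_pos"])
im=arm.capture("top")[215:290,300:420]
hsv=cv2.cvtColor(im,cv2.COLOR_RGB2HSV)
m=((hsv[...,0]<13)&(hsv[...,1]>130)&(hsv[...,2]>60)).astype(np.uint8)
n,l,st,ce=cv2.connectedComponentsWithStats(m);i=1+st[1:,4].argmax();print(st[i])
x,y,w,h,_=st[i];x+=300;y+=215
c=np.array([P("top",(a-.5,b-.5),.078) for a in(x,x+w) for b in(y,y+h)]);print(c)
yel=((hsv[...,0]>20)&(hsv[...,0]<35)&(hsv[...,1]>90)&(hsv[...,2]>120));v,u=np.nonzero(yel);print("butter",len(u),u.mean()+300,v.mean()+215)
```

```text
18.8333 [0.5042 0.1201 0.1492]
[ 38  18  63  38 941]
[[ 0.5319 -0.1484  0.078 ]
 [ 0.4615 -0.146   0.078 ]
 [ 0.532  -0.2663  0.078 ]
 [ 0.4617 -0.2621  0.078 ]]
butter 675 366.0651851851852 250.64
```

```bash
python3 -c "
from rig import arm
print(arm.sign_off())"
```

```text
the job is handed in; nothing more can be done
None
```

The crate was pushed up the ramp and over the lip, then eased against the stop bar at about 6.5 N. It sits there flat by the overhead check with the butter still in it, and the job was handed in at about 19 s; sign-off returned no verdict.

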